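Lay out the place at the stereo light base

TASK

Lay out this microscopy place for the next class: put the black stage disc flat on the middle of the light base's frosted window, and the resin specimen block on the middle of the disc, beetle upwards. Stand the large objective on the felt pad between the light base and the lamp unit, the small objective on the pad in front of the lamp unit, and the amber jar on the pad in front of the light base (in front means on the robot's side), each upright in the middle of its pad. Set the objectives and the jar down rather than dropping them, and let go of everything.

Things in the scene. Friction and masses are not known exactly. Their poses are not given: they have to be found in the camera images.
- light_base: fixed low white illuminator base, 180 (x) x 140 (y) x 35 mm high, with a round pale green frosted window (78 mm, flush) in the middle of its top; origin at the centre of the underside, the window centre 35 mm straight above it; x points away from the robot at yaw 0. A bare steel post, 28 mm thick, rises from it, centred 72 mm along +x, its top 90 mm above the bench
- lamp_unit: fixed grey lamp unit, a box 110 (x) x 100 (y) x 55 mm high with dark cooling slots on top and a black knob and a light outlet on its front; origin at the centre of the underside; its front is -x, towards the robot at yaw 0
- pad_between: grey felt pad, a disc 70 mm across and 3 mm thick, fixed to the bench; the one lying between light base and lamp unit, roughly midway; origin at the centre of the underside
- pad_base: identical felt pad, 70 mm across, 3 mm thick, fixed; the one lying close in front (robot side) of the light base; origin at the centre of the underside
- pad_lamp: identical felt pad, 70 mm across, 3 mm thick, fixed; the one lying close in front (robot side) of the lamp unit; origin at the centre of the underside
- stage_disc: loose flat black plastic disc, 60 mm across, 10 mm thick, 35 g, lying flat; origin at the centre of its underside
- specimen: loose clear resin block with a beetle inside on a white ground, 34 x 34 x 20 mm high, 30 g, lying flat; origin at the centre of its underside, x and y square to its sides, z up
- objective_large: loose large microscope objective, an upright black barrel 52 mm across and 42 mm high with a metal band and a lens on top, 160 g; origin at the centre of its underside, z up
- objective_small: loose small microscope objective, an upright black barrel 32 mm across and 36 mm high with a metal band and a lens on top, 70 g; origin at the centre of its underside, z up
- jar: loose closed amber glass jar with white cap, upright, 42 mm across and 62 mm high, 90 g; origin at the centre of its underside, z up
Mind the look-alikes: they are no part of the job. What is shaped like the jar but yellow is not meant.

How it is judged:
At the end, for the whole second after the job is handed in: Disc flat on the light base within 12 mm of the window centre; specimen flat on the disc within 12 mm of its centre; large objective, small objective and jar stand within 12 mm of the centres of their pads; all upright within 0.15 rad, at rest and released (horizontal distance between stage_disc and light_base below 0.012 m and z of stage_disc in the frame of light_base between 0.03 and 0.04 m and angle between each of stage_disc, specimen, objective_large, objective_small, jar's own z axis and vertical below 0.15 rad and linear speed of each of stage_disc, specimen, objective_large, objective_small, jar below 0.02 m/s and angular speed of each of stage_disc, specimen, objective_large, objective_small, jar below 0.2 rad/s and horizontal distance between specimen and stage_disc below 0.012 m and z of specimen in the frame of stage_disc between 0.005 and 0.014 m and horizontal distance between objective_large and pad_between below 0.012 m and z of objective_large in the frame of pad_between between -0.001 and 0.008 m and horizontal distance between objective_small and pad_lamp below 0.012 m and z of objective_small in the frame of pad_lamp between -0.001 and 0.008 m and horizontal distance between jar and pad_base below 0.012 m and z of jar in the frame of pad_base between -0.001 and 0.008 m); the robot touches nothing.
It fails at once if the large objective is dropped: it moves faster than 0.6 m/s within 20 mm of the bench (height (world z) of objective_large below 0.02 m and linear speed of objective_large above 0.6 m/s).
It fails at once if the small objective is dropped: it moves faster than 0.6 m/s within 20 mm of the bench (height (world z) of objective_small below 0.02 m and linear speed of objective_small above 0.6 m/s).
It fails at once if the jar is dropped: it moves faster than 0.6 m/s within 20 mm of the bench (height (world z) of jar below 0.02 m and linear speed of jar above 0.6 m/s).
It also fails if it takes over 128 s, if anything falls off the work surface, if the arm or the gripper's body presses on something with over 40 N, if the wrist force passes 120 N, or if a joint passes its speed limit or range.

ROBOT

A 7-joint arm with a two-finger parallel gripper is mounted at the origin on the work surface. World frame = base frame: x ahead of the robot, y to its left, z up, the work surface at z = 0. Lengths are in m, angles in rad, forces in N, time in s.
With the tool pointing down it reaches from about 0.35 to 0.9 m from the base axis. Payload 8.1 kg.
Tool frame: the origin (TCP) lies between the finger pads; the fingertips stand 22 mm ahead of it and the grasp point (between the pads) lies 3 mm ahead of it (arm.tip_reach is the distance from the TCP to the fingertips, in m); z points along the fingers, y is the line along which they close (so a half turn about z gives the same grasp; the last joint's range is limited). The gripper opens to 92 mm and grips with 3 to 60 N. Pads are 19 mm wide; open, the fingers measure 130 mm over their backs; the gripper's body (75 mm by 190 mm) begins 47 mm behind the grasp point.
Start: joints at [-1.251, 0.434, 0.025, 1.573, -0.012, 1.134, -0.075], TCP at [0.256, 0.57, 0.213] pointing down, gripper open.
Joint ranges: [-2.62, 2.62], [-0.44, 2.09], [-1.27, 1.32], [0.08, 2.57], [-1.32, 4.46], [0.12, 2], [-2.74, 2.74]. Speed limits (rad/s): [2.22, 2.22, 3.01, 3.01, 3.14, 3.14, 3.14].

INTERFACE

Orientations are given as a rotation vector (axis times angle).
In Python, from cell import telemetry, vision, job, arm gives the robot as it stands. The module is installed in compiled form; this text tells all that it offers.
- The arm moves only by the shell command python3 -m creep 'ROWS' [FORCE]. ROWS is text: rows parted by semicolons, each of 7 numbers parted by spaces: the finger opening in cm, from 0 to 9.18, then the shift along the tool's x, y, z in cm, then the turn, a rotation vector about the tool's x, y, z in degrees. A call has 1 to 5 rows; each row is the pose to reach, as a shift and turn from the pose commanded when the call began, along the tool's axes at that moment; what a row does not reach only later rows make up. A row lasts 1/8 s, in which the tool goes at most 62.5 mm and 10.7 degrees, less where a joint would pass 70% of its speed; a pose out of reach is approached as far as the arm can. A call with a gripper value outside its range is refused whole. The fingers move at their own pace and stop on an object; FORCE is the grip in N (left out, the last holds). Time passes only in rows, so rows that repeat a pose let the fingers close. It gives the time, the measured TCP pose, the force, the opening and the grip force at its end, in the units of the state.
- telemetry.observe(): the state, without advancing time (a new reading comes with each control period).
- vision.get_image(name): name is "side" or "top"; returns the picture (420x560x3 uint8, red, green, blue); there is no depth.
- vision.camera_info(name): a dict with "fov_y" (degrees; the focal length in pixels is half the picture's height over the tangent of half this angle, whatever the lens; pixels are square), "cx", "cy" (the principal point, pixels), "extrinsics" (4x4, takes a point from camera to world coordinates). Camera axes: x right, y down, z forward; pixel columns grow to the right and rows downward; lengths in m; the calibration is good to about 2 mm. A picture is of the moment at which its call begins. camera_info takes no time and is no camera call.
- job.sign_off(): hands the job in; it is judged then, once.
The state is a dict: "clock": time; "joints": joint angles; "dq": joint speeds; "joint_efforts": joint torques, N m; "position": TCP position; "ee_rot": TCP orientation; "force": force on the tool from outside, world axes, zero at the start; "ft_torque": the same for the moment, N m; "width": opening from 0.0 (shut) to 1.0 (fully open); "gripper_force": force on a finger pad.
Only numpy, scipy, OpenCV 4.12 (cv2) and the standard library are available. Lean on these libraries where they do the work, as an engineer would, in place of code of your own. Each camera call takes 0.05 s, during which the arm holds its last target. There are 200 camera calls.

## Working session

There is one attempt and no reset: what is moved stays moved. The work goes in short steps, Python scripts to look and compute and a shell command to move; the robot and the scene stay as the last step left them, time stands still between calls to the robot, and variables do not carry over. Pictures are saved under pics/ and viewed, at most 14 in all, crops included, and the job is handed in when it is done.

```bash
mkdir -p pics
python3 - <<'E'
from cell import telemetry, vision
import cv2
s=telemetry.observe();print({k:s[k] for k in('clock','position','ee_rot','width','force')})
for n in('top','side'):
    im=vision.get_image(n);cv2.imwrite(f'pics/{n}0.png',im[:,:,::-1]);i=vision.camera_info(n);print(n,i)
    b=cv2.resize(im,(800,600),interpolation=cv2.INTER_CUBIC);cv2.imwrite(f'pics/{n}0b.png',b[:,:,::-1])
E
```

```text
{'clock': 0.0, 'position': array([0.2562803 , 0.56946484, 0.21176212]), 'ee_rot': array([-6.59279014e-01, -3.07146447e+00,  2.38048568e-03]), 'width': 0.9996324714544627, 'force': array([ 0.36591815, -1.11044125, -0.99088182])}
top {'fov_y': 57.319605492294855, 'cx': 277.23636112141435, 'cy': 217.21022913691039, 'extrinsics': array([[ 0.00884884, -0.99324486,  0.11569938,  0.49750991],
       [-0.99993443, -0.00963015, -0.00619569, -0.0032975 ],
       [ 0.00726804, -0.11563697, -0.99326495,  0.82421532],
       [ 0.        ,  0.        ,  0.        ,  1.        ]])}
side {'fov_y': 47.46029264065652, 'cx': 286.0805447497118, 'cy': 211.77319903300696, 'extrinsics': array([[ 0.89891236, -0.28456695,  0.33313395,  0.26174841],
       [-0.43795352, -0.60510225,  0.66486689, -0.63002505],
       [ 0.01238095, -0.74355425, -0.66856099,  0.66892833],
       [ 0.        ,  0.        ,  0.        ,  1.        ]])}
```

View pics/top0b.png

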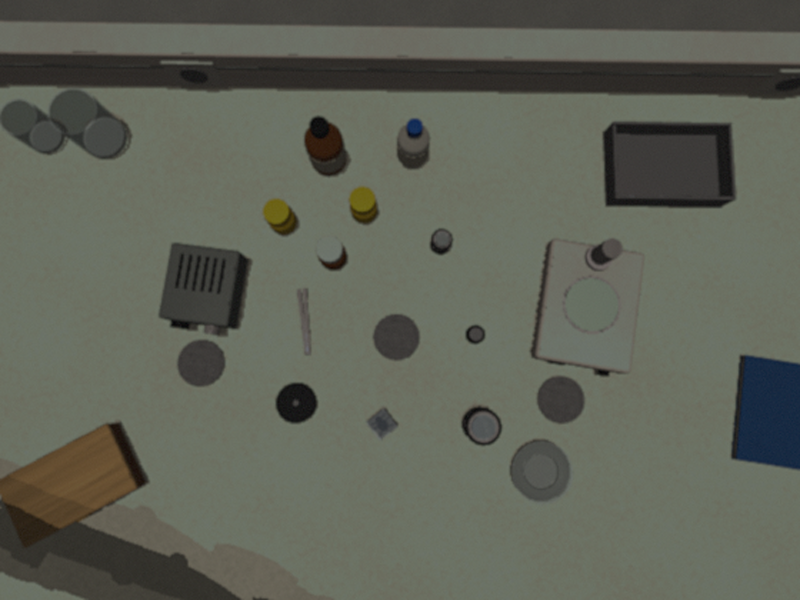

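View pics/side0b.png

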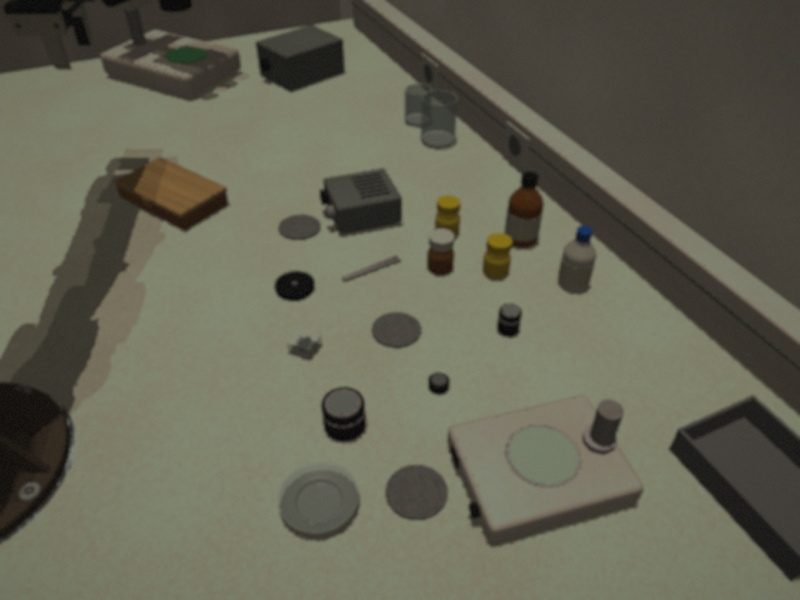

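The top view shows the disc at (297,403), specimen (382,422), large objective (484,426), small objective (442,240) and jar (331,252). The pads are at (201,362), (397,337) and (561,399). The object at (476,334) is a small decoy, and the side view agrees. I'll enlarge for precision.

Run:
```python
import cv2
im=cv2.imread('pics/top0.png');sd=cv2.imread('pics/side0.png')
def crop(im,x,y,w,h,k,name):
    c=cv2.convertScaleAbs(cv2.resize(im[y:y+h,x:x+w],None,fx=k,fy=k,interpolation=cv2.INTER_CUBIC),alpha=1.6)
    for i in range(0,w,20):
        cv2.putText(c,str(x+i),(i*k,8),0,.3,(0,0,255));cv2.line(c,(i*k,10),(i*k,14),(0,0,255))
    for i in range(0,h,20):
        cv2.putText(c,str(y+i),(0,i*k+4),0,.3,(0,0,255))
    cv2.imwrite(name,c)
crop(im,110,150,200,150,4,'pics/c1.png');crop(im,290,150,200,150,4,'pics/c2.png')
crop(im,110,220,200,150,4,'pics/c1b.png');crop(im,290,220,200,150,4,'pics/c2b.png')
crop(sd,180,110,200,150,4,'pics/c3.png');crop(sd,180,210,280,170,2,'pics/c4.png')
```

```text
(no output)
```

View pics/c1.png

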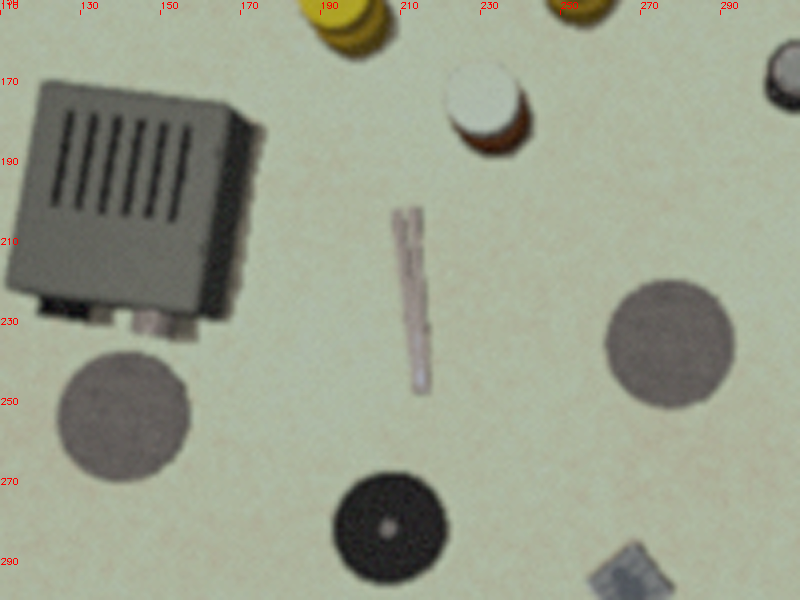

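View pics/c2b.png

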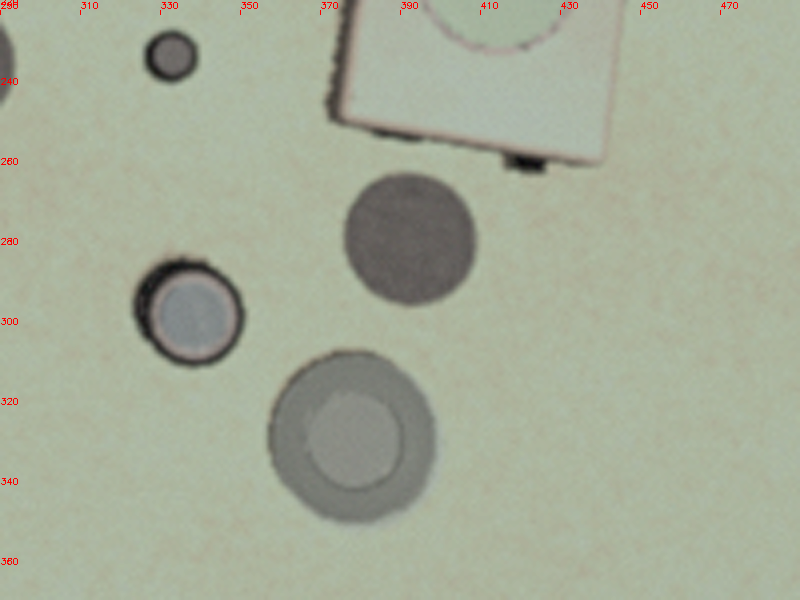

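View pics/c3.png

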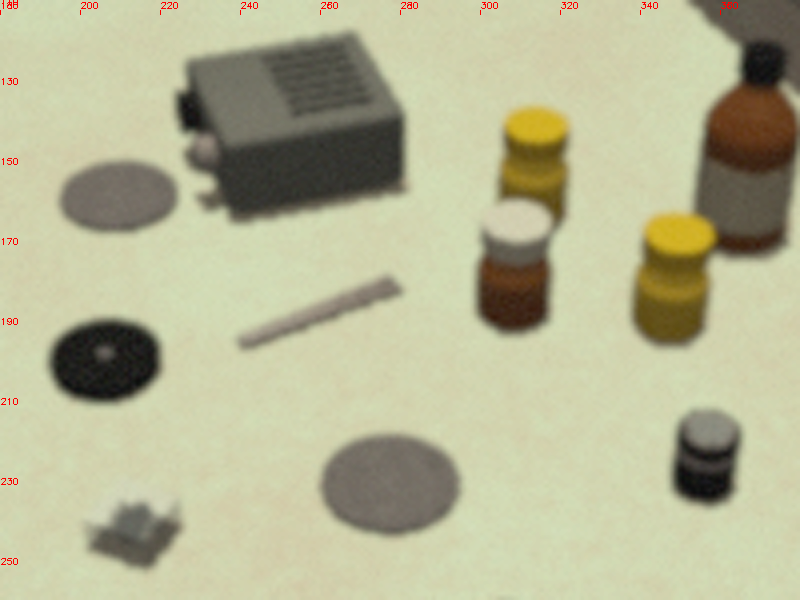

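Top pixels: lamp pad (141,254), between pad (277.5,236), base pad (392.5,280), disc (207.5,282), jar cap (230.5,174.5), large objective top (338.5,298.5). The side crop confirms the white-capped jar at (309,165) and the small objective at (357,217).

```bash
cat > h.py <<'E'
import numpy as np
from cell import vision,telemetry
from scipy.spatial.transform import Rotation as R
def p(cam,u,v,z):
    i=vision.camera_info(cam);f=210/np.tan(np.radians(i['fov_y']/2));E=i['extrinsics']
    d=E[:3,:3]@np.array([(u-i['cx'])/f,(v-i['cy'])/f,1]);o=E[:3,3]
    return (o+d*(z-o[2])/d[2])[:2]
E
python3 - <<'E'
from h import *
T={'lamp':(141,254,209.5,159,.003),'betw':(277.5,235.8,277.5,231,.003),'base':(392.5,279.8,291.2,343.7,.003),'disc':(207.5,282,206.2,199.8,.01),
'spec':(267.7,295.7,213.5,242,.015),'large':(338.5,298.5,240,283,.042),'small':(309.6,167.6,357,217,.036),'jar':(230.5,174.5,309,165,.062),'win':(414.4,212.8,380,319,.035)}
for k,(a,b,c,d,z) in T.items(): print(k,p('top',a,b,z).round(4),p('side',c,d,z).round(4))
for n,q in {'sp':[(268.5,285.2),(257.5,295),(278.2,297)]}.items(): print([p('top',*x,.015).round(4) for x in q])
E
```

```text
lamp [0.5117 0.2801] [0.5113 0.2776]
betw [ 0.5531 -0.0093] [ 0.5529 -0.0121]
base [ 0.4622 -0.2535] [ 0.4631 -0.2542]
disc [0.4546 0.1361] [0.4537 0.1313]
spec [0.4279 0.01  ] [0.4245 0.0017]
large [ 0.4259 -0.1323] [ 0.4256 -0.1346]
small [ 0.6948 -0.0752] [ 0.6964 -0.0737]
jar [0.6723 0.0872] [0.6739 0.087 ]
win [ 0.6014 -0.2929] [ 0.6011 -0.2929]
[array([0.4494, 0.0085]), array([0.4292, 0.0311]), array([ 0.4255, -0.0118])]
```

View pics/c1b.png

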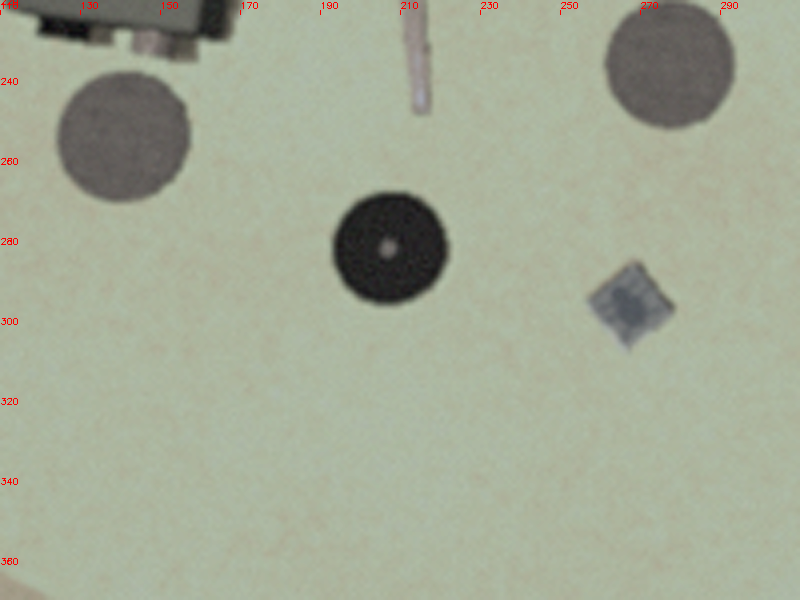

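View pics/c2.png

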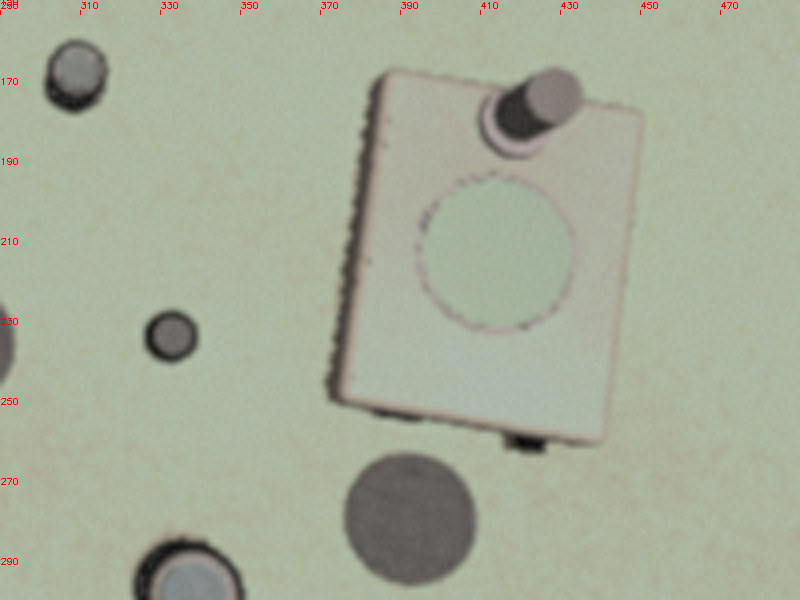

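These crops settle the specimen centre at (267.7,296) with its edges at about 41°, and the window centre at (414.3,213). Next I compute the first move.

```bash
cat >> h.py <<'E'
def go(x,y,z,yaw,frm=None):
    "shift (cm) and turn (deg) to bring TCP to x,y,z, tool pointing down, tool y at world angle yaw (deg)"
    s=telemetry.observe();R0=R.from_rotvec(s['ee_rot'])
    a=np.radians(yaw);ty=np.array([np.cos(a),np.sin(a),0]);tz=np.array([0,0,-1.]);tx=np.cross(ty,tz)
    Rt=R.from_matrix(np.c_[tx,ty,tz])
    print('shift',(100*R0.inv().apply(np.array([x,y,z])-s['position'])).round(2),'turn',np.degrees((R0.inv()*Rt).as_rotvec()).round(1),'t',s['clock'],'F',np.round(s['force'],1))
E
python3 -c "
from h import *
go(.454,.134,.1,90);print(p('top',267.7,296,.012),p('top',414.3,213.2,.035))"
```

```text
shift [-35.9  -31.59  11.23] turn [ -0.1  -0.  -24.2] t 0.1 F [-0.4 -0.1  0.2]
[0.42707845 0.00999646] [ 0.60058061 -0.29268204]
```

```bash
python3 -m creep '9.1 -4 -3.5 0 0 0 -8;9.1 -8.5 -7.5 0 0 0 -16;9.1 -13 -11.5 0 0 0 -24.2;9.1 -17.5 -15.4 2 0 0 -24.2;9.1 -22 -19.4 4 0 0 -24.2' 20; python3 -c "
from h import *
go(.454,.134,.1,90)"
```

```text
clock: 0.72
position: [0.3776, 0.302, 0.1726]
ee_rot: [0.001, 3.141, 0.001]
force: [0.8, 0.5, 0.6]
width: 0.99
gripper_force: 0.0
shift [ -7.64 -16.8    7.25] turn [ 0.  0. -0.] t 0.725 F [0.8 0.5 0.6]
```

```bash
python3 -m creep '9.1 -2.5 -5.6 1 0 0 0;9.1 -5 -11.2 3 0 0 0;9.1 -7.6 -16.8 7.2 0 0 0;9.1 -7.6 -16.8 7.2 0 0 0'
python3 - <<'E'
from h import *
go(.454,.134,.0245,90)
import cv2
t=vision.get_image('top')[200:350,130:330];s=vision.get_image('side')[120:270,120:320]
c=cv2.convertScaleAbs(cv2.vconcat([cv2.resize(t,(400,300)),cv2.resize(s,(400,300))]),alpha=1.6)
cv2.imwrite('pics/d1.png',c[:,:,::-1])
E
```

```text
clock: 1.23
position: [0.4525, 0.1316, 0.0991]
ee_rot: [-0.009, -3.139, 0.004]
force: [-0.6, 1.1, -0.1]
width: 0.994
gripper_force: 0.0
shift [-0.16  0.26  7.46] turn [-0.2 -0.2 -0.3] t 1.225 F [-0.6  1.1 -0.1]
```

View pics/d1.png

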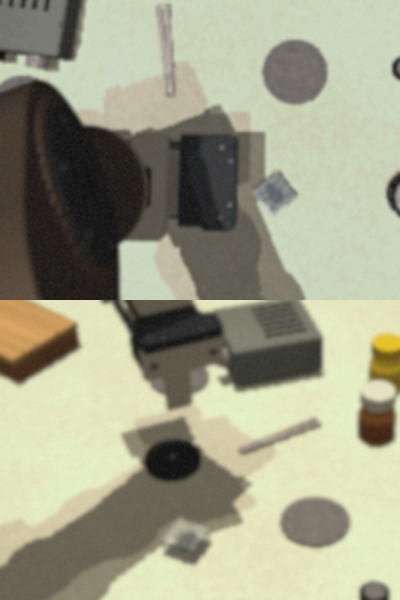

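The gripper hangs over the disc, which sits near (205,460) in the lower half. I'll descend and close, using the opening as the check.

```bash
python3 -m creep '9.1 -0.1 0.1 3 0 0 0;9.1 -0.1 0.1 6 0 0 0;9.1 -0.1 0.1 7.4 0 0 0;9.1 -0.1 0.1 7.4 0 0 0;7 -0.1 0.1 7.4 0 0 0' 20;  python3 -m creep '7 0 0 0 0 0 0;5 0 0 0 0 0 0;5 0 0 0 0 0 0;5 0 0 0 0 0 0'
```

```text
clock: 1.95
position: [0.4545, 0.1376, 0.0279]
ee_rot: [-0.0, 3.14, 0.001]
force: [0.6, 0.3, 0.4]
width: 0.923
gripper_force: 0.0
clock: 2.45
position: [0.454, 0.1368, 0.027]
ee_rot: [0.001, 3.141, 0.0]
force: [0.7, -0.6, -0.5]
width: 0.555
gripper_force: 0.0
```

Run:
```python
from h import *
go(.454,.134,.0245,90)
import cv2
s=vision.get_image('side')[150:250,150:270]
cv2.imwrite('pics/d2.png',cv2.convertScaleAbs(cv2.resize(s,(720,600),interpolation=cv2.INTER_CUBIC),alpha=1.8)[:,:,::-1])
```

```text
shift [-0.   -0.28  0.25] turn [ 0.  0. -0.] t 2.45 F [ 0.7 -0.6 -0.5]
```

View pics/d2.png

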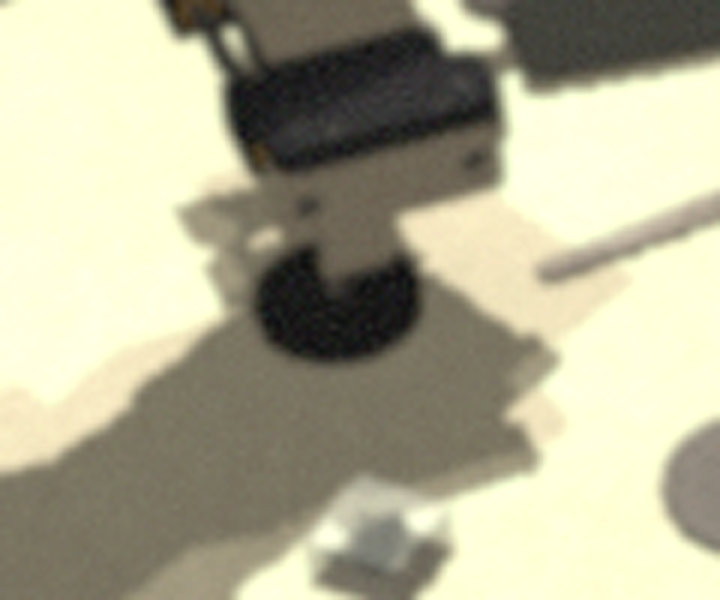

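```bash
cat >> h.py <<'E'
def q(cam,P):
    i=vision.camera_info(cam);f=210/np.tan(np.radians(i['fov_y']/2));E=i['extrinsics']
    c=E[:3,:3].T@(np.array(P)-E[:3,3]);return (c[:2]/c[2]*f+[i['cx'],i['cy']]).round(1)
E
python3 - <<'E'
from h import *
print('hi tip',[q('side',(.4525,y,.077)) for y in(.0856,.0756,.1776)])
print('lo tip',[q('side',(.454,y,z)) for y in(.112,.162) for z in (.005,.03)], q('side',(.454,.134,.01)))
E
```

```text
hi tip [array([209.8, 187.7]), array([211.5, 190.6]), array([195.2, 162.5])]
lo tip [array([209.6, 207. ]), array([208.4, 197.9]), array([201.9, 193.2]), array([200.7, 184.1])] [205.9 199. ]
```

Run:
```python
from h import *
for z in(.08,.13,.17,.21,.25):
  print(z,'body ends top',[q('top',(.4525,.1316+d,z)) for d in(-.095,0,.095)],'side',[q('side',(.4525+e,.1316-.095,z)) for e in (-.037,.037)],[q('side',(.4525,.1316+e,z)) for e in (-.095,-.05,0)])
```

```text
0.08 body ends top [array([253.3, 285.5]), array([203.5, 285.1]), array([153.6, 284.6])] side [array([199.5, 206.8]), array([236.6, 195.9])] [array([218.3, 201.3]), array([210.4, 187.6]), array([202.1, 173.5])]
0.13 body ends top [array([251.8, 287.2]), array([198.4, 286.7]), array([144.8, 286.3])] side [array([196.4, 185.8]), array([235.1, 175.1])] [array([216. , 180.4]), array([207.9, 166.9]), array([199.4, 153. ])]
0.17 body ends top [array([250.4, 288.7]), array([193.7, 288.3]), array([136.8, 287.8])] side [array([193.8, 167.8]), array([233.8, 157.3])] [array([214.1, 162.5]), array([205.7, 149.2]), array([197.1, 135.5])]
0.21 body ends top [array([248.8, 290.5]), array([188.3, 290. ]), array([127.8, 289.5])] side [array([191. , 148.6]), array([232.3, 138.3])] [array([212. , 143.4]), array([203.5, 130.4]), array([194.7, 117. ])]
0.25 body ends top [array([247. , 292.5]), array([182.3, 292. ]), array([117.4, 291.4])] side [array([188.1, 128.1]), array([230.8, 118.1])] [array([209.8, 123. ]), array([201.1, 110.4]), array([192.1,  97.3])]
```

```bash
python3 -c "
from h import *
from cell import arm
print(arm.tip_reach,[a for a in dir(arm) if a[0]!='_'],telemetry.observe())"; python3 -m creep '9.1 0 0 0 0 0 0;9.1 0 0 0 0 0 0;9.1 0 0 0 0 0 0;9.1 0 0 0 0 0 0'; python3 -m creep '9.1 0 0 0.3 0 0 0;9.1 0 0 0.3 0 0 0'
```

```text
0.022 ['PlanningError', 'tip_reach'] {'clock': 2.5, 'joints': array([-0.46804073,  0.45179744,  0.08134704,  2.13386645, -0.06707832,
        0.55813826,  1.23233884]), 'dq': array([ 0.00239906,  0.003628  , -0.00111784,  0.00117139,  0.00026565,
       -0.00088605,  0.00019739]), 'joint_efforts': array([-2.58731430e-03, -5.47787833e+01,  1.71946116e+00, -1.83018118e+01,
        1.29802624e-02,  9.17759934e-02, -6.59904890e-04]), 'position': array([0.45391911, 0.13682144, 0.02697621]), 'ee_rot': array([8.66333338e-04, 3.14150812e+00, 9.44138843e-05]), 'force': array([-0.52795449,  0.87396193, -0.01832031]), 'ft_torque': array([0.06229442, 0.04746895, 0.03699867]), 'gripper_force': 0.0, 'width': 0.5526480391398741}
clock: 3.0
position: [0.4539, 0.1368, 0.0269]
ee_rot: [-0.001, -3.142, -0.0]
force: [-0.7, 0.4, -0.9]
width: 0.932
gripper_force: 0.0
clock: 3.25
position: [0.4537, 0.1368, 0.0236]
ee_rot: [-0.001, -3.141, 0.0]
force: [0.3, 0.2, 0.9]
width: 0.988
gripper_force: 0.0
```

```bash
python3 -m creep '9.1 0 -0.2 0.3 0 0 0;9.1 0 -0.3 0.6 0 0 0;9.1 0 -0.3 0.9 0 0 0'|egrep 'pos|for'; python3 -m creep '9.1 0 0 0.3 0 0 0;9.1 0 0 0.6 0 0 0'|egrep 'pos|for'
```

```text
position: [0.4539, 0.1336, 0.0147]
force: [0.1, -0.9, 0.7]
gripper_force: 0.0
position: [0.4539, 0.1339, 0.0087]
force: [-0.0, 0.7, -0.4]
gripper_force: 0.0
```

The fingertips should already be below the bench by the reading, yet there is no contact, so the reported height or reach has an offset. I'll feel for the bench in small steps.

```bash
for i in 1; do python3 -m creep '9.1 0 0 0.3 0 0 0;9.1 0 0 0.3 0 0 0'|egrep 'pos|for'; python3 -m creep '9.1 0 0 0.3 0 0 0;9.1 0 0 0.3 0 0 0'|egrep 'pos|for'; done
python3 - <<'E'
from h import *
import cv2
s=vision.get_image('side')[150:250,150:270]
cv2.imwrite('pics/d3.png',cv2.convertScaleAbs(cv2.resize(s,(720,600),interpolation=cv2.INTER_CUBIC),alpha=1.8)[:,:,::-1])
E
```

```text
position: [0.4537, 0.1338, 0.0057]
force: [-0.1, 0.2, -0.7]
gripper_force: 0.0
position: [0.4538, 0.1338, 0.0028]
force: [-0.3, -0.2, -0.7]
gripper_force: 0.0
```

View pics/d3.png

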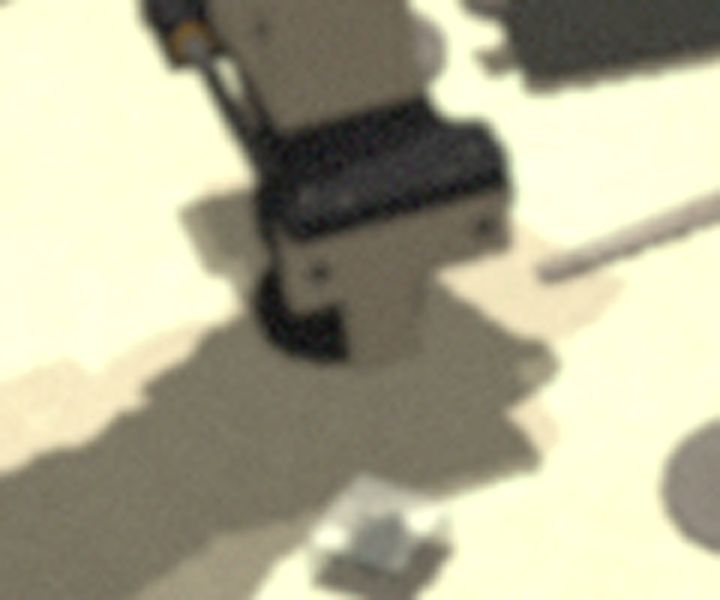

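The fingertip, at crop (385,362), is still roughly 10–15 mm above the bench. I'll continue down until contact.

```bash
python3 -m creep '9.1 0 0 0.3 0 0 0;9.1 0 0 0.3 0 0 0'|egrep 'pos|for'; python3 -m creep '9.1 0 0 0.2 0 0 0;9.1 0 0 0.2 0 0 0'|egrep 'pos|for'; python3 -m creep '9.1 0 0 0.2 0 0 0;9.1 0 0 0.2 0 0 0'|egrep 'pos|for'
```

```text
position: [0.4538, 0.1338, -0.0003]
force: [-0.2, -0.5, 0.5]
gripper_force: 0.0
position: [0.4538, 0.1338, -0.0022]
force: [0.5, 0.5, -0.5]
gripper_force: 0.0
position: [0.4538, 0.1338, -0.0042]
force: [0.7, -0.6, -0.9]
gripper_force: 0.0
```

```bash
for i in 1; do python3 -m creep '9.1 0 0 0.2 0 0 0;9.1 0 0 0.2 0 0 0'|egrep 'pos|for'; python3 -m creep '9.1 0 0 0.2 0 0 0;9.1 0 0 0.2 0 0 0'|egrep 'pos|for';python3 -m creep '5.5 0 0 0 0 0 0;5.5 0 0 0 0 0 0;5.5 0 0 0 0 0 0;5.5 0 0 0 0 0 0' 15; done
```

```text
position: [0.4538, 0.1338, -0.0062]
force: [-0.8, -0.2, 0.7]
gripper_force: 0.0
position: [0.4538, 0.1338, -0.0082]
force: [-0.2, 0.2, 0.2]
gripper_force: 0.0
clock: 6.18
position: [0.454, 0.1339, -0.008]
ee_rot: [0.001, 3.141, 0.0]
force: [0.1, -0.8, 0.9]
width: 0.642
gripper_force: 15.0
```

The disc is gripped at 59 mm opening. Heights will be taken relative to the pick from here on. I'll lift and carry it to the window.

```bash
python3 -m creep '5.5 0 0 -5 0 0 0;5.5 0 0 -9.5 0 0 0;5.5 -1.5 -4 -10 0 0 0;5.5 -3.5 -10 -10 0 0 0;5.5 -5.5 -15.5 -10 0 0 0'|egrep 'pos|wid'; python3 -m creep '5.5 -1.9 -5.6 0 0 0 0;5.5 -3.8 -11.3 0 0 0 0;5.5 -5.7 -17 0 0 0 0;5.5 -7.6 -22.7 0 0 0 0;5.5 -9.1 -27.1 0 0 0 0'; python3 -c "
from h import *
go(.6006,-.2927,.030,90)"
```

```text
position: [0.5093, -0.0227, 0.0923]
width: 0.643
clock: 7.42
position: [0.5996, -0.2952, 0.0917]
ee_rot: [-0.003, -3.141, 0.001]
force: [0.9, 0.4, -0.7]
width: 0.642
gripper_force: 15.0
shift [-0.1   0.25  6.17] turn [-0.  -0.  -0.1] t 7.425 F [ 0.9  0.4 -0.7]
```

```bash
python3 -m creep '5.5 0 0 3 0 0 0;5.5 0 0 5 0 0 0;5.5 0 0 6 0 0 0;5.5 0 0 6 0 0 0'|egrep 'pos|wid'; python3 -m creep '5.5 0 0 0.2 0 0 0;5.5 0 0 0.2 0 0 0';python3 -m creep '5.5 0 0 0.2 0 0 0;5.5 0 0 0.2 0 0 0'; python3 -c "
from h import *
go(.6006,-.2927,.028,90)"
```

```text
position: [0.5994, -0.2912, 0.0314]
width: 0.647
clock: 8.18
position: [0.6002, -0.2922, 0.0307]
ee_rot: [0.0, 3.141, -0.001]
force: [0.7, 0.1, 0.3]
width: 0.643
gripper_force: 15.0
clock: 8.43
position: [0.5997, -0.2922, 0.028]
ee_rot: [0.001, 3.141, 0.0]
force: [-0.5, 0.5, -0.1]
width: 0.641
gripper_force: 15.0
shift [-0.09 -0.05  0.  ] turn [ 0.  0. -0.] t 8.425 F [-0.5  0.5 -0.1]
```

```bash
python3 -m creep '5.5 -0.1 0 0.1 0 0 0;5.5 -0.1 0 0.1 0 0 0'|egrep 'pos|for'; python3 -m creep '5.5 0 0 0.1 0 0 0;5.5 0 0 0.1 0 0 0'|egrep 'pos|for';python3 -m creep '5.5 0 0 0.1 0 0 0;5.5 0 0 0.1 0 0 0'|egrep 'pos|for'
```

```text
position: [0.6007, -0.2923, 0.027]
force: [-0.5, -0.5, 1.2]
gripper_force: 15.0
position: [0.6007, -0.2923, 0.0269]
force: [-4.1, 1.1, 10.6]
gripper_force: 15.0
position: [0.601, -0.2924, 0.0264]
force: [-4.5, 1.4, 14.0]
gripper_force: 15.0
```

Contact came exactly where expected. I'll release, and go to the specimen.

```bash
python3 -m creep '8 0 0 0 0 0 0;8 0 0 0 0 0 0;8 0 0 -3 0 0 0;8 0 0 -7 0 0 0;8 2.5 4.5 -7 0 0 0'|egrep 'pos|wid'; python3 -m creep '6 3 5.1 0 0 0 0;6 6 10.3 0 0 0 -10;6 9 15.5 0 0 0 -20;6 12 20.6 0 0 0 -30;6 14.9 25.6 0 0 0 -41'|egrep 'pos|wid|rot'
python3 - <<'E'
from h import *
go(.4275,.0095,.0,131)
import cv2
s=vision.get_image('side')
a=cv2.resize(s[190:300,150:270],(600,550),interpolation=cv2.INTER_CUBIC)
cv2.imwrite('pics/s1raw.png',vision.get_image('top')[:,:,::-1]);cv2.imwrite('pics/s1side.png',s[:,:,::-1])
E
```

```text
position: [0.5785, -0.2515, 0.098]
width: 0.876
position: [0.4259, 0.0104, 0.095]
ee_rot: [-1.102, 2.941, -0.0]
width: 0.651
shift [-0.06 -0.17  9.5 ] turn [-0.   0.   0.1] t 10.425 F [1.6 0.3 0.1]
```

```bash
python3 -m creep '6 0 -0.1 4 0 0 0;6 0 -0.1 8 0 0 0;6 0 -0.1 9 0 0 0;6 0 -0.1 9.8 0 0 0;6 0 -0.1 9.8 0 0 0'|egrep 'pos|for'; python3 -m creep '2.5 0 0 0 0 0 0;2.5 0 0 0 0 0 0;2.5 0 0 0 0 0 0;2.5 0 0 0 0 0 0;2.5 0 0 0 0 0 0' 12; python3 -c "
from h import *
go(.427,.0095,.1,131)"
```

```text
position: [0.428, 0.008, -0.0027]
force: [0.2, -0.1, 0.4]
gripper_force: 0.0
clock: 11.78
position: [0.4278, 0.0081, -0.0027]
ee_rot: [-1.093, 2.945, -0.0]
force: [-0.6, 0.1, 6.0]
width: 0.366
gripper_force: 12.0
shift [ -0.04   0.15 -10.27] turn [-0.   0.  -0.3] t 11.775 F [-0.6  0.1  6. ]
```

```bash
python3 -m creep '2.5 0 0 -5 0 0 0;2.5 0 0 -10.5 0 0 10;2.5 0 0 -10.5 0 0 20;2.5 0 0 -10.5 0 0 30;2.5 0 0 -10.5 0 0 40.7'|egrep 'pos|wid|rot'; python3 -m creep '2.5 -3 -5 0 0 0 0;2.5 -6 -10.2 0 0 0 0;2.5 -9 -15.4 0 0 0 0;2.5 -12 -20.5 0 0 0 0;2.5 -15 -25.7 0 0 0 0'|egrep 'pos|wid|rot';python3 -m creep '2.5 -2.3 -4.4 0 0 0 0;2.5 -2.3 -4.4 2 0 0 0;2.5 -2.3 -4.4 4 0 0 0;2.5 -2.3 -4.4 4 0 0 0;2.5 -2.3 -4.4 4 0 0 0'|egrep 'pos|wid|rot'; python3 -c "
from h import *
go(.6006,-.2925,.044,90)"
```

```text
position: [0.4274, 0.0081, 0.1021]
ee_rot: [0.009, 3.141, 0.0]
width: 0.37
position: [0.5783, -0.2504, 0.1018]
ee_rot: [0.001, -3.141, -0.001]
width: 0.366
position: [0.6008, -0.2929, 0.0625]
ee_rot: [-0.001, 3.141, -0.0]
width: 0.368
shift [0.02 0.04 1.85] turn [-0.  0.  0.] t 13.65 F [ 1.3  0.3 -0.3]
```

```bash
python3 -m creep '2.5 0 0 1 0 0 0;2.5 0 0 1.6 0 0 0;2.5 0 0 1.8 0 0 0;2.5 0 0 1.8 0 0 0;2.5 0 0 1.8 0 0 0'|egrep 'pos|for';  python3 -m creep '2.5 0 0 0.1 0 0 0;2.5 0 0 0.1 0 0 0'|egrep 'pos|for';python3 -m creep '2.5 0 0 0.1 0 0 0;2.5 0 0 0.1 0 0 0'|egrep 'pos|for'
```

```text
position: [0.6007, -0.293, 0.0441]
force: [0.1, 0.9, -0.2]
gripper_force: 12.0
position: [0.6006, -0.2929, 0.0429]
force: [0.3, -0.2, -0.9]
gripper_force: 12.0
position: [0.6006, -0.2929, 0.0424]
force: [-2.3, 1.7, 5.0]
gripper_force: 12.0
```

```bash
python3 -m creep '5.5 0 0 0 0 0 0;5.5 0 0 0 0 0 0;5.5 0 0 -3 0 0 0;5.5 0 0 -6 0 0 0;7.2 3.5 3.2 -6 0 0 0'|egrep 'pos|wid'; python3 -m creep '7.2 4.2 4 0 0 0 0;7.2 8.4 8 0 0 0 0;7.2 12 11 0 0 0 0;7.2 14 12.8 0 0 0 0;7.2 14 12.8 0 0 0 0'|egrep 'pos|wid'
python3 - <<'E'
from h import *
go(.4258,-.133,.005,90)
import cv2
t=vision.get_image('top');s=vision.get_image('side')
cv2.imwrite('pics/l1.png',cv2.convertScaleAbs(cv2.hconcat([cv2.resize(t[150:300,350:480],(400,461)),cv2.resize(s[200:330,300:430],(400,461))]),alpha=1.6)[:,:,::-1])
E
```

```text
position: [0.5685, -0.2636, 0.1043]
width: 0.664
position: [0.4241, -0.1316, 0.102]
width: 0.786
shift [-0.17 -0.15  9.7 ] turn [ 0.  -0.   0.1] t 16.025 F [ 0.5  0.3 -0.3]
```

View pics/l1.png

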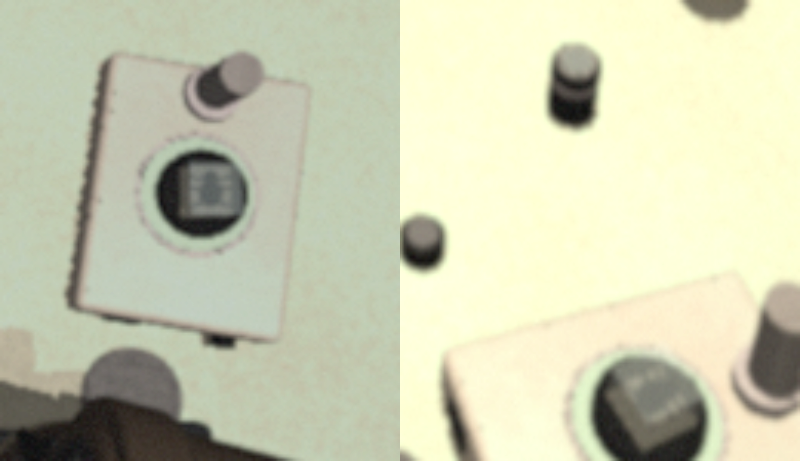

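The disc (202,193) is centred on the window (201,195), and the specimen is centred once parallax is allowed for, beetle up. Next is the large objective.

```bash
python3 -m creep '7.2 -0.1 -0.1 4 0 0 0;7.2 -0.1 -0.1 8 0 0 0;7.2 -0.1 -0.1 10 0 0 0;7.2 -0.1 -0.1 10.2 0 0 0;7.2 -0.1 -0.1 10.2 0 0 0'|egrep 'pos|for'; python3 -m creep '4.3 0 0 0 0 0 0;4.3 0 0 0 0 0 0;4.3 0 0 0 0 0 0;4.3 0 0 0 0 0 0' 25; python3 -m creep '4.3 0 0 -2 0 0 0;4.3 0 0 -5 0 0 0;4.3 0 0 -9 0 0 0;4.3 0 0 -9 0 0 0'; python3 -c "
from h import *
go(.553,-.0105,.1,90)"
```

```text
position: [0.4273, -0.1345, 0.0003]
force: [-0.2, -1.0, -0.4]
gripper_force: 0.0
clock: 17.25
position: [0.427, -0.1338, 0.0005]
ee_rot: [-0.001, 3.14, 0.0]
force: [-0.0, 2.2, 6.7]
width: 0.56
gripper_force: 25.0
clock: 17.75
position: [0.4283, -0.1343, 0.0923]
ee_rot: [-0.0, 3.137, -0.001]
force: [1.1, -0.6, -1.4]
width: 0.562
gripper_force: 25.0
shift [-12.47  12.38  -0.72] turn [-0.   0.3  0. ] t 17.75 F [ 1.1 -0.6 -1.4]
```

```bash
python3 -m creep '4.3 -3 3 0 0 0 0;4.3 -7 7 0 0 0 0;4.3 -11 11 0 0 0 0;4.3 -12.6 12.35 0 0 0 0;4.3 -12.6 12.35 3 0 0 0'|egrep 'pos|for'; python3 -m creep '4.3 0 0 3 0 0 0;4.3 0 0 4.5 0 0 0;4.3 0 0 5 0 0 0;4.3 0 0 5 0 0 0;4.3 0 0 5 0 0 0'|egrep 'pos|for'; python3 -c "
from h import *
go(.554,-.0105,.0045,90)"
```

```text
position: [0.5552, -0.0081, 0.0599]
force: [-1.4, 0.1, -1.0]
gripper_force: 25.0
position: [0.5532, -0.0104, 0.0108]
force: [0.8, 0.3, -1.5]
gripper_force: 25.0
shift [-0.08 -0.01  0.63] turn [0.  0.1 0. ] t 19.0 F [ 0.8  0.3 -1.5]
```

```bash
python3 -m creep '4.3 -0.1 0 0.3 0 0 0;4.3 -0.1 0 0.6 0 0 0;4.3 -0.1 0 0.6 0 0 0'|egrep 'pos|for'; python3 -m creep '4.3 0 0 0.1 0 0 0;4.3 0 0 0.1 0 0 0'|egrep 'pos|for';python3 -m creep '4.3 0 0 0.1 0 0 0;4.3 0 0 0.1 0 0 0'|egrep 'pos|for'
```

```text
position: [0.5533, -0.0104, 0.0038]
force: [0.9, -0.0, -1.1]
gripper_force: 25.0
position: [0.5534, -0.0104, 0.0036]
force: [-2.5, -0.0, 7.2]
gripper_force: 25.0
position: [0.5535, -0.0104, 0.0035]
force: [-6.5, 1.1, 21.3]
gripper_force: 25.0
```

```bash
python3 -m creep '7.2 0 0 -0.1 0 0 0;7.2 0 0 -0.1 0 0 0;7.2 0 0 -3 0 0 0;7.2 0 0 -9 0 0 0;5.5 -4 -2 -9 0 0 0'|egrep 'pos|wid'; python3 -m creep '5.5 -4 -2 0 0 0 0;5.5 -8 -3.6 0 0 0 0;5.5 -10.2 -4.4 0 0 0 0;5.5 -10.2 -4.4 0 0 0 0;5.5 -10.2 -4.4 0 0 0 0'|egrep 'pos|wid'; python3 -c "
from h import *
go(.6955,-.0745,.0,90)"
```

```text
position: [0.5952, -0.0286, 0.0967]
width: 0.718
position: [0.6945, -0.0738, 0.0914]
width: 0.6
shift [-0.11 -0.07  9.14] turn [ 0.  -0.1  0. ] t 21.125 F [-0.2  0.4  0.1]
```

```bash
python3 -m creep '5.5 -0.1 -0.1 4 0 0 0;5.5 -0.1 -0.1 8 0 0 0;5.5 -0.1 -0.1 9.1 0 0 0;5.5 -0.1 -0.1 9.1 0 0 0;5.5 -0.1 -0.1 9.1 0 0 0'|egrep 'pos|for'; python3 -m creep '2.4 0 0 0 0 0 0;2.4 0 0 0 0 0 0;2.4 0 0 0 0 0 0;2.4 0 0 0 0 0 0' 20; python3 -m creep '2.4 0 0 -2 0 0 0;2.4 0 0 -5 0 0 0;2.4 0 0 -9 0 0 0;2.4 0 0 -9 0 0 0'; python3 -c "
from h import *
go(.512,.279,.1,90)"
```

```text
position: [0.6977, -0.0754, 0.0028]
force: [-0.3, -0.7, 0.1]
gripper_force: 0.0
clock: 22.25
position: [0.6968, -0.0753, 0.0014]
ee_rot: [-0.0, 3.141, 0.0]
force: [-0.2, 0.6, 4.3]
width: 0.346
gripper_force: 20.0
clock: 22.75
position: [0.6992, -0.0758, 0.0959]
ee_rot: [-0.0, 3.134, -0.001]
force: [0.8, -0.6, -0.9]
width: 0.34
gripper_force: 20.0
shift [18.72 35.48 -0.56] turn [-0.   0.4  0. ] t 22.75 F [ 0.8 -0.6 -0.9]
```

```bash
python3 -m creep '2.4 2 4 0 0 0 0;2.4 4.7 9 0 0 0 0;2.4 7.4 14.3 0 0 0 0;2.4 10.1 19.5 0 0 0 0;2.4 12.8 24.7 0 0 0 0'|egrep 'pos|for'; python3 -m creep '2.4 2.8 5.4 0 0 0 0;2.4 5.1 9.75 0 0 0 0;2.4 5.6 10.75 0 0 0 0;2.4 5.6 10.75 2 0 0 0;2.4 5.6 10.75 4 0 0 0'|egrep 'pos|for'; python3 -m creep '2.4 0 0 2 0 0 0;2.4 0 0 3.5 0 0 0;2.4 0 0 3.5 0 0 0;2.4 0 0 3.5 0 0 0'|egrep 'pos|for'; python3 -c "
from h import *
go(.5125,.279,.0045,90)"
```

```text
position: [0.5672, 0.1731, 0.091]
force: [0.7, -0.0, 0.6]
gripper_force: 20.0
position: [0.5128, 0.2784, 0.0507]
force: [0.6, -0.3, -1.1]
gripper_force: 20.0
position: [0.5129, 0.2791, 0.0165]
force: [-0.2, 0.6, 0.1]
gripper_force: 20.0
shift [ 0.04 -0.01  1.2 ] turn [ 0.  0. -0.] t 24.5 F [-0.2  0.6  0.1]
```

```bash
python3 -m creep '2.4 0 0 0.5 0 0 0;2.4 0 0 1.0 0 0 0;2.4 0 0 1.1 0 0 0;2.4 0 0 1.1 0 0 0'|egrep 'pos|for'; python3 -m creep '2.4 0 0 0.1 0 0 0;2.4 0 0 0.1 0 0 0'|egrep 'pos|for';python3 -m creep '2.4 0 0 0.1 0 0 0;2.4 0 0 0.1 0 0 0'|egrep 'pos|for'
```

```text
position: [0.5124, 0.2791, 0.0048]
force: [-0.9, -1.0, -0.9]
gripper_force: 20.0
position: [0.5126, 0.2792, 0.0043]
force: [-1.5, -1.2, 4.0]
gripper_force: 20.0
position: [0.5126, 0.2792, 0.0042]
force: [-4.6, -3.2, 15.9]
gripper_force: 20.0
```

```bash
python3 -m creep '5 0 0 -0.1 0 0 0;5 0 0 -0.1 0 0 0;5 0 0 -3 0 0 0;5 0 0 -9 0 0 0;5.5 0 0 -9.5 0 0 0'|egrep 'pos|wid'; python3 -m creep '5.5 -3 -4 0 0 0 0;5.5 -6.5 -8 0 0 0 0;5.5 -10 -12 0 0 0 0;5.5 -13.5 -16 0 0 0 0;5.5 -16 -19.2 0 0 0 0'|egrep 'pos|wid';python3 -m creep '5.5 0 0 0 0 0 0;5.5 0 0 0 0 0 0'|egrep 'pos|wid'
python3 - <<'E'
from h import *
import cv2
go(.673,.087,.002,90)
t=vision.get_image('top');s=vision.get_image('side')
cv2.imwrite('pics/j1.png',cv2.convertScaleAbs(cv2.hconcat([cv2.resize(t[140:300,110:330],(440,320)),cv2.resize(s[100:260,180:360],(360,320))]),alpha=1.6)[:,:,::-1])
E
```

```text
position: [0.515, 0.2805, 0.1018]
width: 0.587
position: [0.6735, 0.0847, 0.0968]
width: 0.6
position: [0.6717, 0.0878, 0.0969]
width: 0.596
shift [-0.14 -0.08  9.49] turn [ 0.  -0.1  0. ] t 27.0 F [-0.2  0.7 -0. ]
```

View pics/j1.png

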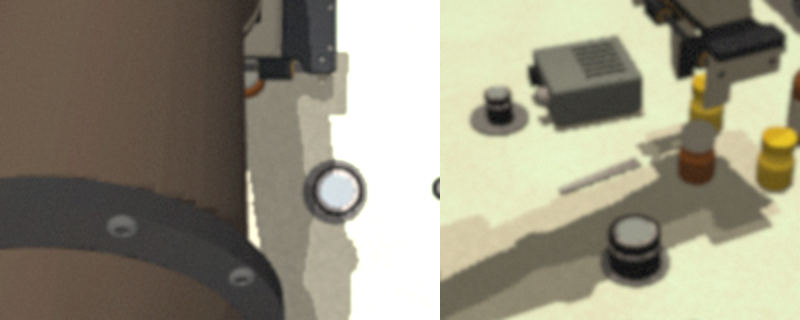

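Both objectives stand on their pads, at (335,190) in the left half and (498,105) in the right. I'll grasp the jar.

```bash
python3 -m creep '5.5 -0.1 0 3 0 0 0;5.5 -0.1 0 6 0 0 0;5.5 -0.1 0 8 0 0 0;5.5 -0.1 0 9.3 0 0 0;5.5 -0.1 0 9.3 0 0 0'|egrep 'pos|for'; python3 -m creep '3.4 0 0 0 0 0 0;3.4 0 0 0 0 0 0;3.4 0 0 0 0 0 0;3.4 0 0 0 0 0 0' 20; python3 -m creep '3.4 0 0 -2 0 0 0;3.4 0 0 -5 0 0 0;3.4 0 0 -9 0 0 0;3.4 0 0 -9 0 0 0'; python3 -c "
from h import *
go(.4625,-.2538,.1,90)"
```

```text
position: [0.673, 0.0874, 0.0043]
force: [-0.6, -0.0, 0.8]
gripper_force: 0.0
clock: 28.22
position: [0.6743, 0.0873, 0.006]
ee_rot: [-0.0, 3.14, 0.001]
force: [-0.6, 0.8, 6.4]
width: 0.447
gripper_force: 20.0
clock: 28.72
position: [0.676, 0.0873, 0.0997]
ee_rot: [0.0, 3.135, 0.002]
force: [0.4, 0.6, -1.0]
width: 0.449
gripper_force: 20.0
shift [ 21.35 -34.11  -0.22] turn [ 0.1  0.4 -0. ] t 28.725 F [ 0.4  0.6 -1. ]
```

```bash
python3 -m creep '3.4 2.3 -4 0 0 0 0;3.4 5.3 -8.8 0 0 0 0;3.4 8.4 -13.8 0 0 0 0;3.4 11.4 -18.8 0 0 0 0;3.4 14.5 -23.8 0 0 0 0'|egrep 'pos|for'; python3 -m creep '3.4 3.1 -5.2 0 0 0 0;3.4 5.9 -9.3 0 0 0 0;3.4 6.6 -10.3 0 0 0 0;3.4 6.6 -10.3 2 0 0 0;3.4 6.6 -10.3 4 0 0 0'|egrep 'pos|for'; python3 -m creep '3.4 0 0 2 0 0 0;3.4 0 0 3.2 0 0 0;3.4 0 0 3.2 0 0 0;3.4 0 0 3.2 0 0 0'|egrep 'pos|for'; python3 -c "
from h import *
go(.463,-.2538,.0085,90)"
```

```text
position: [0.5271, -0.1524, 0.095]
force: [0.9, -1.2, -1.4]
gripper_force: 20.0
position: [0.463, -0.2532, 0.0547]
force: [-0.3, -0.1, -1.3]
gripper_force: 20.0
position: [0.4631, -0.2539, 0.0235]
force: [0.9, 0.5, 0.7]
gripper_force: 20.0
shift [0.01 0.01 1.5 ] turn [-0.  0.  0.] t 30.475 F [0.9 0.5 0.7]
```

```bash
python3 -m creep '3.4 0 0 0.5 0 0 0;3.4 0 0 1.0 0 0 0;3.4 0 0 1.3 0 0 0;3.4 0 0 1.3 0 0 0'|egrep 'pos|for'; python3 -m creep '3.4 0 0 0.1 0 0 0;3.4 0 0 0.1 0 0 0'|egrep 'pos|for';python3 -m creep '3.4 0 0 0.1 0 0 0;3.4 0 0 0.1 0 0 0'|egrep 'pos|for';python3 -m creep '3.4 0 0 0.1 0 0 0;3.4 0 0 0.1 0 0 0'|egrep 'pos|for'
```

```text
position: [0.4623, -0.2538, 0.0096]
force: [0.4, 0.1, -0.2]
gripper_force: 20.0
position: [0.4626, -0.254, 0.009]
force: [0.1, 0.9, -1.4]
gripper_force: 20.0
position: [0.4626, -0.254, 0.0088]
force: [-2.6, 2.1, 12.2]
gripper_force: 20.0
position: [0.4629, -0.254, 0.0085]
force: [-5.6, 2.7, 20.6]
gripper_force: 20.0
```

Contact. I'll release, rise and move aside, then do a final look.

```bash
python3 -m creep '5.5 0 0 -0.2 0 0 0;5.5 0 0 -0.2 0 0 0;5.5 0 0 -3 0 0 0;5.5 0 0 -9 0 0 0;5.5 0 0 -14 0 0 0'|egrep 'pos|wid'; python3 -m creep '5.5 2 6 0 0 0 0;5.5 4 12 0 0 0 0;5.5 6 18 0 0 0 0;5.5 6 24 0 0 0 0;5.5 6 24 0 0 0 0'|egrep 'pos|wid'
python3 - <<'E'
from h import *
import cv2
t=vision.get_image('top');s=vision.get_image('side')
f=lambda a:cv2.resize(a,(400,600),interpolation=cv2.INTER_CUBIC)
cv2.imwrite('pics/f1.png',cv2.convertScaleAbs(cv2.hconcat([f(t[160:340,320:440]),f(s[90:390,190:390])]),alpha=1.5)[:,:,::-1])
E
```

```text
position: [0.4625, -0.254, 0.1485]
width: 0.601
position: [0.4024, -0.0095, 0.1471]
width: 0.601
```

View pics/f1.png

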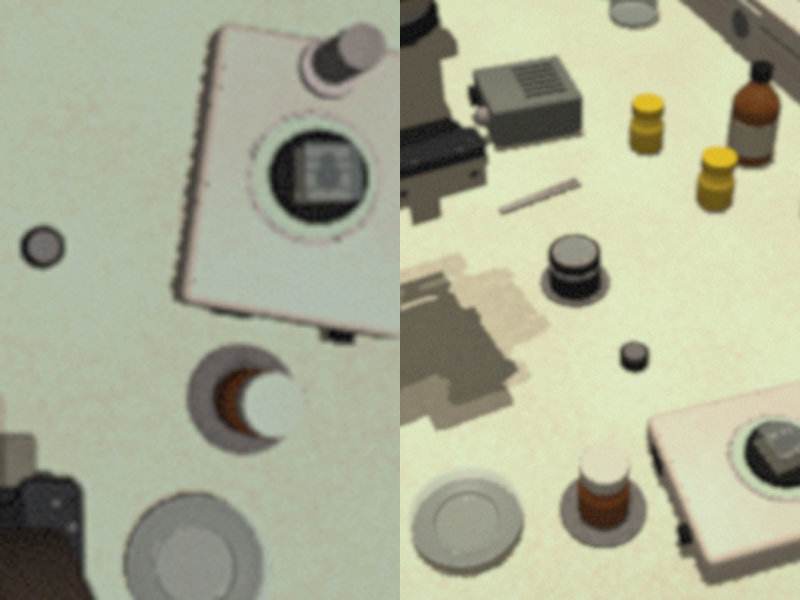

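The jar base is centred on its pad at (242,399); the cap's shift is the expected parallax. The disc and specimen are centred, and nothing touches the robot.

```bash
python3 -c "
from cell import job
print(job.sign_off())"
```

```text
the job is handed in; nothing more can be done
None
```

I handed the job in: in the last pictures the disc, specimen, both objectives and the jar were upright, centred and released, but the hand-in returned no verdict.

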